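Set the egg grader to large and lock it

ROBOT

A 7-joint arm with a two-finger parallel gripper is mounted at the origin on the work surface. World frame = base frame: x ahead of the robot, y to its left, z up, the work surface at z = 0. Lengths are in m, angles in rad, forces in N, time in s.
With the tool pointing down it reaches from about 0.425 to 0.825 m from the base axis. Payload 3.6 kg.
Tool frame: the origin (TCP) lies midway between the tips of the shut fingers; the grasp point (between the pads) lies 19 mm behind it; z points along the fingers, y is the line along which they close (so a half turn about z gives the same grasp; the last joint's range is limited). The gripper opens to 93 mm and grips with 3 to 60 N. Pads are 15 mm wide; open, the fingers measure 128 mm over their backs; the gripper's body (75 mm by 188 mm) begins 65 mm behind the grasp point.
Start: joints at [1.181, 0.615, -0.013, 1.423, 0.008, 1.103, -0.04], TCP at [0.231, -0.607, 0.219] pointing down, gripper open.
Joint ranges: [-3.12, 3.12], [-0.3, 2.06], [-1.34, 1.32], [0.26, 2.42], [-1.36, 4.5], [0.01, 1.98], [-2.84, 2.84]. Speed limits (rad/s): [2.79, 2.79, 3.14, 3.14, 3.14, 3.14, 3.14].

INTERFACE

Orientations are given as a unit quaternion [x, y, z, w].
In Python, from bench import manip gives the robot as it stands.
- The arm moves only by the tool carry_out, never from a script. Its argument "deltas" is a list of rows, each an object of numbers: "tx", "ty", "tz": the shift along the tool's x, y, z in m; "ax", "ay", "az": the turn, a rotation vector about the tool's x, y, z in rad. A call has 1 to 10 rows; each row shifts and turns the commanded pose from where the row before left it, along the tool's axes as they then stand; what a row does not reach is not made up. A row lasts 1/8 s, in which the tool goes at most 62.5 mm and 10.7 degrees, less where a joint would pass 70% of its speed; a pose out of reach is approached as far as the arm can. A call with a gripper value outside its range is refused whole. "gripper" is the closure, from 0 (fully open) to 1 (shut), set as the call begins (left out, the last holds). The fingers move at their own pace and stop on an object; "newtons" is the grip in N (left out, the last holds). Time passes only in rows, so rows that do not move let the fingers close. It gives the time, the measured TCP pose, the force, the opening and the grip force at its end, in the units of the state.
- manip.get_state(): the state, without advancing time (a new reading comes with each control period).
- manip.capture(name): name is "side" or "top"; returns a dict with "img" (480x640x3 uint8, red, green, blue), "intrinsics" (3x3 intrinsics, pixels), "rvec" (rotation vector, rad) and "tvec" (3), from world to camera coordinates, as OpenCV has them. Camera axes: x right, y down, z forward; pixel columns grow to the right and rows downward; lengths in m; the calibration is good to about 2 mm. A picture is of the moment at which its call begins. There is no depth.
- manip.finish_job(): hands the job in; it is judged then, once.
The state is a dict: "clock": time; "joints": joint angles; "qd": joint speeds; "joint_torque": joint torques, N m; "tcp_pos": TCP position; "orientation": TCP orientation; "contact_force": force on the tool from outside, world axes, zero at the start; "torque": the same for the moment, N m; "gripper_width": opening from 0.0 (shut) to 1.0 (fully open); "grasp_force": force on a finger pad.
Only numpy, scipy, OpenCV 4.12 (cv2) and the standard library are available. Lean on these libraries where they do the work, as an engineer would, in place of code of your own. Each camera call takes 0.05 s, during which the arm holds its last target. There are 200 camera calls.

TASK

Set the egg grader on the stall to large: turn its black handwheel by its upright wooden knob until the pointer on the wheel's far rim points at the middle of the larger of the two white egg-shaped marks behind it, and leave it there. Then push the lock lever beside the wheel all the way over, away from the robot's side. Leave everything else on the stall where it stands.

Things in the scene. Friction and masses are not known exactly. Their poses are not given: they have to be found in the camera images.
- grader: The egg grader: a white housing 230 x 310 mm, its top 60 mm above the table, fixed to the table. Origin on the table under it; its x axis points away from the robot's side (towards the egg marks), y to the left, z up. In its frame the housing spans x -100..130 and y -190..120 mm; the wheel's axis is at (0, 20) mm, the lever's pivot axis at (0, -145) mm. Two low egg rails with two brown eggs (up to 115 mm high) lie on its left, y 140..205 mm.
- wheel (a joint): Angle of the handwheel about its upright axis, rad, positive counter-clockwise seen from above; 0 = pointer straight along the grader's +x. Range -1.2 to 1.2. Stiff by friction (about 0.1 N m, some 2 N at the knob): it stays where it is left and does not coast.
- wheel_axis (a point): Point on the wheel's axis at the height of the rim's top, 100 mm above the table. The black wheel has three bars as spokes and a rim 134 mm in outer diameter, 14 mm thick.
- knob (a point): Middle of the exposed part of the wheel's upright wooden knob, a cylinder 18 mm in diameter standing on the rim 60 mm from the axis, directly opposite the pointer (on the near side). It rises 41 mm above the rim, from z = 100 to 141 mm; this point is at z = 118.5 mm. It does not spin by itself.
- pointer (a point): Tip of the black arrow, 10 to 14 mm wide, that sticks out 21 mm from the wheel's far rim, 88 mm from the axis, at z = 91 mm. Its x axis is the direction in which the arrow points (radially outwards), z up.
- large_egg: The large mark: white egg shape standing on the grader's rear ledge, 34 mm tall, about 26 mm in diameter. Origin at the centre of its underside, z = 75 mm, 106 mm from the wheel's axis and 0.65 rad to one side of the grader's +x; fixed.
- small_egg: The small mark: same shape and material, 19 mm tall, about 15 mm in diameter, fixed on the ledge 0.65 rad to the other side. Which of the two is on the left varies.
- lock (a joint): Angle of the lock lever, rad: 0 = leaning to the grader's -x (towards the robot), 1.0 = its stop, leaning to +x. It turns in the grader's x-z plane about a level axis (along the grader's y), stays where it is left (light friction, about 1 N at its ball) and does not act on the wheel.
- lock_tip (a point): Centre of the black ball, 26 mm in diameter, at the end of the lock lever: a 10 mm rod, ball centre 80 mm from the pivot; the pivot is 82 mm above the table, so the ball's centre is at about z = 152 mm at both ends and 162 mm upright. The lever stands right of the wheel, on a dark block 70 x 50 mm whose top is 85 mm above the table.
- egg_tray: Grey pulp tray of eggs, 235 x 100 mm, 68 mm high with the eggs, loose, right of the grader. Origin under its centre.
- tape: Roll of brown tape lying flat, 90 mm across, 48 mm high, loose, in front of the grader. Origin under its centre.
- stamp: Hand stamp, 50 x 35 mm foot, 60 mm high, loose, in front of the grader. Origin under its centre.
- coin_bowl: Steel coin bowl, 100 mm across, 40 mm high, loose, front left. Origin under its centre.
- calculator: Grey calculator, 150 x 110 x 25 mm, loose, left of the grader. Origin under its centre.
- jar: Amber glass jar, 60 mm across, 90 mm high, loose, left of the grader. Origin under its centre.
- price_stand: Blank green sign on a red stand, 130 mm wide, 155 mm high, loose, right of the grader, beyond the egg tray. Origin under its centre.

How it is judged:
By the outcome, as a careful person would: the job done as asked, in the order asked, and still so for the second after the job is handed in, with the robot touching nothing.
It also fails if it takes over 48 s, if anything falls off the work surface, if the arm or the gripper's body presses on something with over 40 N, if the wrist force passes 120 N, or if a joint passes its speed limit or range.

## Working session

There is one attempt and no reset: what is moved stays moved. The work goes in short steps, Python scripts to look and compute and a tool call to move; the robot and the scene stay as the last step left them, time stands still between calls to the robot, and variables do not carry over. Pictures are saved under pics/ and viewed, at most 10 in all, crops included, and the job is handed in when it is done.

Besides the shell and the picture viewer there is one more tool, called after "Call:" by a JSON object that holds its "name" and its "arguments". carry_out: Moves the arm, as the interface text tells. Its arguments: {"type":"object","properties":{"deltas":{"type":"array"},"gripper":{"type":"number"},"newtons":{"type":"number"}},"required":["deltas"]}

```bash
mkdir -p pics; cat > h.py <<'E'
import numpy as np, cv2
from bench import manip
def cap(n):
    c=manip.capture(n); R=cv2.Rodrigues(np.array(c["rvec"],float))[0]
    return c["img"],np.array(c["intrinsics"],float),R,np.array(c["tvec"],float).ravel()
def ray(c,u,v):
    _,K,R,t=c; return -R.T@t, R.T@np.linalg.inv(K)@np.array([u,v,1.])
def onz(c,u,v,z):
    o,d=ray(c,u,v); return o+d*(z-o[2])/d[2]
def tri(c1,p1,c2,p2):
    o1,d1=ray(c1,*p1);o2,d2=ray(c2,*p2)
    s=np.linalg.lstsq(np.c_[d1,-d2],o2-o1,rcond=None)[0]
    a,b=o1+s[0]*d1,o2+s[1]*d2; return (a+b)/2,np.linalg.norm(a-b)
def proj(c,p):
    _,K,R,t=c; q=K@(R@np.array(p)+t); return q[:2]/q[2]
def save(n,img): cv2.imwrite("pics/"+n,img[:,:,::-1])
E
python3 - <<'E'
from h import *
for n in("top","side"):
    c=cap(n); save(n+"0.png",c[0]); print(n,c[1][0,0],ray(c,320,240), onz(c,320,240,.1))
s=manip.get_state(); print(s["clock"],s["tcp_pos"],s["orientation"],s["contact_force"])
E
```

```text
top 515.4010783078012 (array([0.49772061, 0.07065582, 1.2393345 ]), array([ 0.09685367, -0.01622553, -0.99550022])) [0.60856813 0.05208595 0.1       ]
side 592.2292917761998 (array([ 0.38906694, -0.72727622,  0.8904171 ]), array([ 0.16049866,  0.70068135, -0.69523249])) [0.57153955 0.06933574 0.1       ]
0.1 [ 0.23106138 -0.60679209  0.21760537] [ 9.83496267e-01  1.80924783e-01 -2.11064365e-04 -1.12759383e-03] [ 0.32194659  0.44420601 -0.03230085]
```

View pics/top0.png

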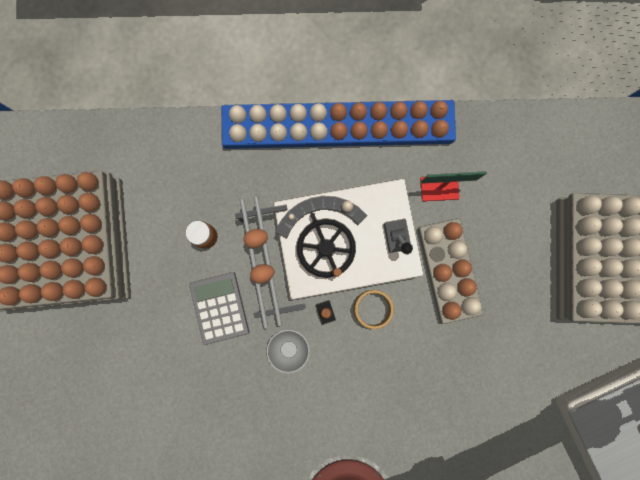

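View pics/side0.png

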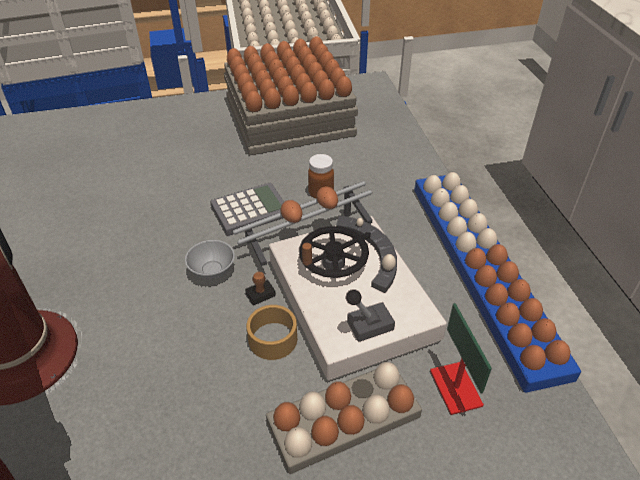

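The top view shows the wheel hub near (326,248), the knob at (337,272), the pointer at about (313,216), the large egg on the right at (348,206), the small one at (292,216) and the lever ball at (406,248). In the side view the knob is at (307,254), the large egg at (389,262) and the ball at (353,297).

```bash
python3 - <<'E'
from h import *
t=cap("top");s=cap("side")
a=cv2.resize(t[0][175:305,270:430],None,fx=4.9,fy=4.6,interpolation=3)
a=cv2.resize(t[0][180:300,270:430],None,fx=5,fy=5,interpolation=3); save("tc.png",a)
b=cv2.resize(s[0][210:350,265:450],None,fx=4,fy=4,interpolation=3); save("sc.png",b)
# brown knob, white egg masks
for n,c,box in(("t",t,(270,180,430,300)),("s",s,(290,210,450,350))):
    x0,y0,x1,y1=box; im=c[0][y0:y1,x0:x1]; hsv=cv2.cvtColor(im,cv2.COLOR_RGB2HSV)
    m=((hsv[...,0]<15)&(hsv[...,1]>110)&(hsv[...,2]>60)).astype(np.uint8)
    N,_,st,ce=cv2.connectedComponentsWithStats(m)
    for i in range(1,N):
        if st[i,4]>15: print(n,"brown",st[i,:2]+[x0,y0],st[i,2:],ce[i]+[x0,y0])
E
```

```text
t brown [421 182] [  9  20 152] [425.33552632 191.26315789]
t brown [270 267] [ 4 11 33] [271.15151515 271.66666667]
t brown [333 269] [ 9  7 52] [336.69230769 271.82692308]
s brown [290 210] [ 12  13 134] [295.11940299 215.20149254]
s brown [302 243] [ 10  22 182] [306.77472527 253.02197802]
```

View pics/tc.png

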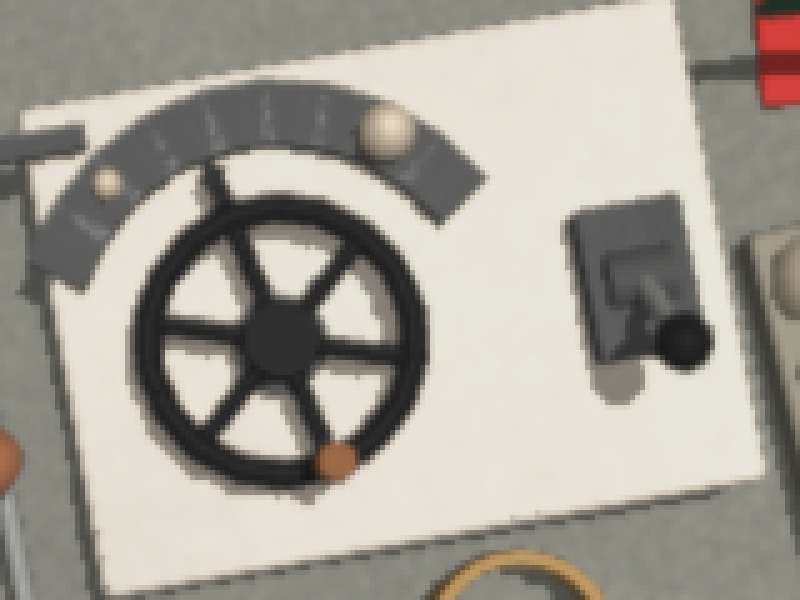

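View pics/sc.png

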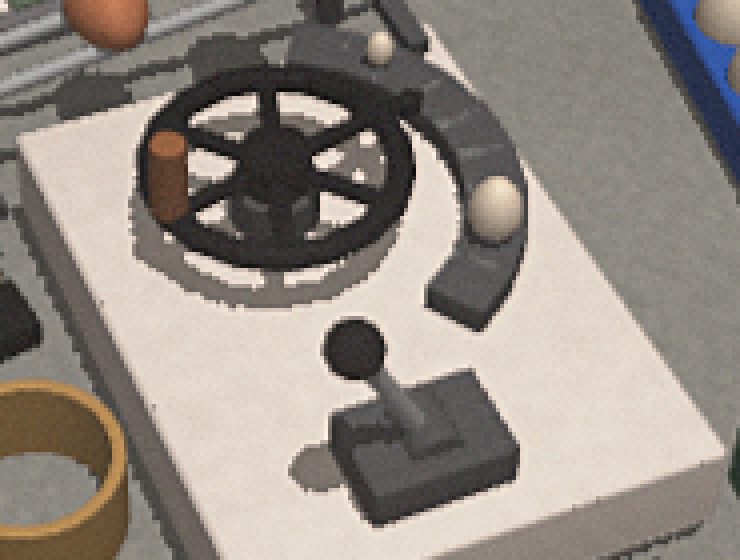

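In the crops (top: 5x from (270,180); side: 4x from (265,210)), the top crop shows the knob top at (336,461), the rim centred at (282,342), the large egg at (387,131) and the ball at (685,341). The side crop shows the knob top at (168,141), the rim centred at (276,168), the large egg at (495,210) and the ball at (355,349).

```bash
cat > m.py <<'E'
from h import *
from scipy.spatial.transform import Rotation as Ro
np.set_printoptions(precision=4,suppress=True)
t=cap("top");s=cap("side")
T=lambda u,v:(270+u/5-.4,180+v/5-.4); S=lambda u,v:(265+u/4-.4,210+v/4-.4)
P={}
for n,a,b in(("knobtop",(336,461),(168,141)),("rim",(282,342),(276,168)),("large",(387,131),(495,210)),("small",(107,183),(380,49)),("ball",(685,341),(355,349))):
    P[n],e=tri(t,T(*a),s,S(*b)); print(n,P[n],e)
cs=[onz(t,*T(*p),.06)[:2] for p in((22,110),(675,2),(765,480),(103,595))]
e=(cs[0]-cs[3]+cs[1]-cs[2]); yaw=np.arctan2(e[1],e[0]); print("yaw",yaw, "corners",cs)
W=P["rim"][:2]
ang=lambda p:np.arctan2(p[1],p[0])-yaw
for n in("large","small"): d=P[n][:2]-W; print(n,np.hypot(*d),ang(d))
d=P["knobtop"][:2]-W; print("knob",np.hypot(*d),ang(-d))
st=manip.get_state(); print(st["tcp_pos"],Ro.from_quat(st["orientation"]).as_matrix(),st["clock"])
E
python3 m.py
```

```text
knobtop [0.5354 0.0187 0.1435] 0.00044647622230943953
rim [0.591  0.039  0.0936] 5.776550272916206e-07
large [ 0.6845 -0.0104  0.0927] 0.001079013139495998
small [0.6648 0.116  0.0864] 0.0009282219460858737
ball [ 0.5818 -0.1291  0.1563] 0.0012241120219489488
yaw 0.14741893714768425 corners [array([0.704 , 0.1556]), array([ 0.7478, -0.1481]), array([ 0.5254, -0.1813]), array([0.4799, 0.1225])]
large 0.10578685408373513 -0.633326881066659
small 0.10669231716397116 0.659059296914158
knob 0.059147634107683394 0.20282592989718798
[ 0.2312 -0.6072  0.2182] [[ 0.9345  0.3559 -0.0003]
 [ 0.3559 -0.9345  0.0008]
 [-0.     -0.0009 -1.    ]] 0.3
```

Call:
{"name": "carry_out", "arguments": {"deltas": [{"tx": 0.034, "ty": -0.032}, {"tx": 0.034, "ty": -0.032}, {"tx": 0.034, "ty": -0.032}, {"tx": 0.034, "ty": -0.032}, {"tx": 0.034, "ty": -0.032}, {"tx": 0.034, "ty": -0.032}, {"tx": 0.034, "ty": -0.032}, {"tx": 0.034, "ty": -0.032}, {"tx": 0.034, "ty": -0.032}, {"tx": 0.034, "ty": -0.032}], "gripper": 0.45}}

```text
invalid input at $.deltas[0]: expected keys tx, ty, tz, ax, ay, az
```

Call:
{"name": "carry_out", "arguments": {"deltas": [{"tx": 0.034, "ty": -0.031}, {"tx": 0.034, "ty": -0.031}, {"tx": 0.034, "ty": -0.032}, {"tx": 0.034, "ty": -0.032}, {"tx": 0.031, "ty": -0.031}, {}, {}]}}

```text
invalid input at $.deltas[0]: expected keys tx, ty, tz, ax, ay, az
```

Call:
{"name": "carry_out", "arguments": {"deltas": [{"tx": 0.034, "ty": -0.032, "tz": 0, "ax": 0, "ay": 0, "az": 0}, {"tx": 0.034, "ty": -0.032, "tz": 0, "ax": 0, "ay": 0, "az": 0}, {"tx": 0.034, "ty": -0.032, "tz": 0, "ax": 0, "ay": 0, "az": 0}, {"tx": 0.034, "ty": -0.032, "tz": 0, "ax": 0, "ay": 0, "az": 0}, {"tx": 0.034, "ty": -0.032, "tz": 0, "ax": 0, "ay": 0, "az": 0}, {"tx": 0.034, "ty": -0.032, "tz": 0, "ax": 0, "ay": 0, "az": 0}, {"tx": 0.034, "ty": -0.032, "tz": 0, "ax": 0, "ay": 0, "az": 0}, {"tx": 0.034, "ty": -0.032, "tz": 0, "ax": 0, "ay": 0, "az": 0}, {"tx": 0.034, "ty": -0.032, "tz": 0, "ax": 0, "ay": 0, "az": 0}, {"tx": 0.034, "ty": -0.032, "tz": 0, "ax": 0, "ay": 0, "az": 0}], "gripper": 0.45}}

```text
clock: 1.55
tcp_pos: [0.4358, -0.1861, 0.2189]
orientation: [0.984, 0.181, 0.0, 0.0]
contact_force: [0.4, -1.0, 0.3]
gripper_width: 0.551
grasp_force: 0.0
```

Call:
{"name": "carry_out", "arguments": {"deltas": [{"tx": 0.034, "ty": -0.032, "tz": 0, "ax": 0, "ay": 0, "az": 0}, {"tx": 0.034, "ty": -0.031, "tz": 0, "ax": 0, "ay": 0, "az": 0}, {"tx": 0.034, "ty": -0.031, "tz": 0, "ax": 0, "ay": 0, "az": 0}, {"tx": 0.034, "ty": -0.031, "tz": 0, "ax": 0, "ay": 0, "az": 0}, {"tx": 0.031, "ty": -0.031, "tz": 0, "ax": 0, "ay": 0, "az": 0}, {"tx": 0, "ty": 0, "tz": 0, "ax": 0, "ay": 0, "az": 0}, {"tx": 0, "ty": 0, "tz": 0, "ax": 0, "ay": 0, "az": 0}]}}

```text
clock: 2.42
tcp_pos: [0.5354, 0.0169, 0.2185]
orientation: [0.984, 0.181, -0.0, 0.0]
contact_force: [-0.2, -0.4, 0.3]
gripper_width: 0.549
grasp_force: 0.0
```

Call:
{"name": "carry_out", "arguments": {"deltas": [{"tx": 0.001, "ty": -0.002, "tz": 0.02, "ax": 0, "ay": 0, "az": 0}, {"tx": 0, "ty": 0, "tz": 0.025, "ax": 0, "ay": 0, "az": 0}, {"tx": 0, "ty": 0, "tz": 0.025, "ax": 0, "ay": 0, "az": 0}, {"tx": 0, "ty": 0, "tz": 0.02, "ax": 0, "ay": 0, "az": 0}, {"tx": 0, "ty": 0, "tz": 0.01, "ax": 0, "ay": 0, "az": 0}, {"tx": 0, "ty": 0, "tz": 0.008, "ax": 0, "ay": 0, "az": 0}, {"tx": 0, "ty": 0, "tz": 0, "ax": 0, "ay": 0, "az": 0}]}}

```text
clock: 3.3
tcp_pos: [0.5358, 0.0196, 0.1106]
orientation: [0.984, 0.181, -0.0, 0.0]
contact_force: [0.9, -0.6, 0.6]
gripper_width: 0.548
grasp_force: 0.0
```

Call:
{"name": "carry_out", "arguments": {"deltas": [{"tx": 0, "ty": 0, "tz": 0, "ax": 0, "ay": 0, "az": 0}, {"tx": 0, "ty": 0, "tz": 0, "ax": 0, "ay": 0, "az": 0}, {"tx": 0, "ty": 0, "tz": 0, "ax": 0, "ay": 0, "az": 0}, {"tx": 0, "ty": 0, "tz": 0, "ax": 0, "ay": 0, "az": 0}, {"tx": 0, "ty": 0, "tz": 0, "ax": 0, "ay": 0, "az": 0}, {"tx": 0, "ty": 0, "tz": 0, "ax": 0, "ay": 0, "az": 0}, {"tx": 0, "ty": 0, "tz": 0, "ax": 0, "ay": 0, "az": 0}], "gripper": 1, "newtons": 15}}

```text
clock: 4.18
tcp_pos: [0.5361, 0.0196, 0.1109]
orientation: [0.984, 0.181, 0.0, 0.0]
contact_force: [-0.1, -2.0, 3.7]
gripper_width: 0.191
grasp_force: 15.0
```

Call:
{"name": "carry_out", "arguments": {"deltas": [{"tx": 0.0002, "ty": -0.005, "tz": 0, "ax": 0, "ay": 0, "az": 0.083}, {"tx": 0.0002, "ty": -0.005, "tz": 0, "ax": 0, "ay": 0, "az": 0.083}, {"tx": 0.0002, "ty": -0.005, "tz": 0, "ax": 0, "ay": 0, "az": 0.083}, {"tx": 0.0002, "ty": -0.005, "tz": 0, "ax": 0, "ay": 0, "az": 0.083}, {"tx": 0.0002, "ty": -0.005, "tz": 0, "ax": 0, "ay": 0, "az": 0.083}, {"tx": 0.0002, "ty": -0.005, "tz": 0, "ax": 0, "ay": 0, "az": 0.083}, {"tx": 0.0002, "ty": -0.005, "tz": 0, "ax": 0, "ay": 0, "az": 0.083}, {"tx": 0.0002, "ty": -0.005, "tz": 0, "ax": 0, "ay": 0, "az": 0.083}, {"tx": 0.0002, "ty": -0.005, "tz": 0, "ax": 0, "ay": 0, "az": 0.083}, {"tx": 0.0002, "ty": -0.005, "tz": 0, "ax": 0, "ay": 0, "az": 0.083}]}}

```text
clock: 5.42
tcp_pos: [0.5398, 0.0662, 0.1109]
orientation: [0.972, -0.233, 0.002, 0.001]
contact_force: [1.7, -4.3, 1.2]
gripper_width: 0.194
grasp_force: 15.0
```

```bash
python3 - <<'E'
from h import *
t=cap("top"); s=cap("side")
a=cv2.resize(t[0][180:300,270:430],None,fx=2.5,fy=2.5,interpolation=3)
b=cv2.resize(s[0][200:320,270:430],None,fx=2.5,fy=2.5,interpolation=3)
save("c1.png",np.hstack([a,b]))
x=manip.get_state(); p=x["tcp_pos"]; print(p,x["contact_force"],x["torque"],np.arctan2(.039-p[1],.591-p[0]))
E
```

```text
[0.54019012 0.06719156 0.11091967] [ 2.89229196 -5.0482744   0.13554883] [-0.82218456 -0.62207728 -0.14813339] -0.5065546716612712
```

View pics/c1.png

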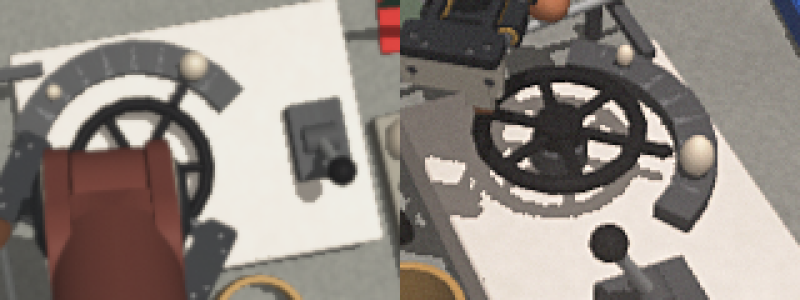

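The pointer (top half about (182,90), side half about (665,150)) now aims close to the large egg at (194,66). I'll release, lift, move to the lever side and measure with the wheel in clear view.

Call:
{"name": "carry_out", "arguments": {"deltas": [{"tx": 0, "ty": 0, "tz": 0, "ax": 0, "ay": 0, "az": 0}, {"tx": 0, "ty": 0, "tz": 0, "ax": 0, "ay": 0, "az": 0}, {"tx": 0, "ty": 0, "tz": 0, "ax": 0, "ay": 0, "az": 0}, {"tx": 0, "ty": 0, "tz": -0.005, "ax": 0, "ay": 0, "az": 0}, {"tx": 0, "ty": 0, "tz": -0.02, "ax": 0, "ay": 0, "az": 0}, {"tx": 0, "ty": 0, "tz": -0.03, "ax": 0, "ay": 0, "az": 0}, {"tx": 0, "ty": 0, "tz": -0.03, "ax": 0, "ay": 0, "az": 0}, {"tx": 0, "ty": 0, "tz": -0.025, "ax": 0, "ay": 0, "az": 0}], "gripper": 0.6}}

```text
clock: 6.52
tcp_pos: [0.5384, 0.0688, 0.2223]
orientation: [0.973, -0.231, 0.0, -0.0]
contact_force: [0.6, -0.1, 0.6]
gripper_width: 0.406
grasp_force: 0.0
```

Call:
{"name": "carry_out", "arguments": {"deltas": [{"tx": 0.011, "ty": 0.023, "tz": 0, "ax": 0, "ay": 0, "az": 0}, {"tx": 0.011, "ty": 0.023, "tz": 0, "ax": 0, "ay": 0, "az": 0}, {"tx": 0.011, "ty": 0.023, "tz": 0, "ax": 0, "ay": 0, "az": 0}, {"tx": 0.011, "ty": 0.023, "tz": 0, "ax": 0, "ay": 0, "az": 0}, {"tx": 0.011, "ty": 0.023, "tz": 0, "ax": 0, "ay": 0, "az": 0}, {"tx": 0.011, "ty": 0.023, "tz": 0, "ax": 0, "ay": 0, "az": 0}, {"tx": 0.011, "ty": 0.023, "tz": 0, "ax": 0, "ay": 0, "az": 0}, {"tx": 0.011, "ty": 0.023, "tz": 0, "ax": 0, "ay": 0, "az": 0}, {"tx": 0, "ty": 0, "tz": 0, "ax": 0, "ay": 0, "az": 0}]}}

```text
clock: 7.65
tcp_pos: [0.5337, -0.1376, 0.221]
orientation: [0.972, -0.233, 0.0, 0.001]
contact_force: [0.1, 1.1, -0.8]
gripper_width: 0.399
grasp_force: 0.0
```

Call:
{"name": "carry_out", "arguments": {"deltas": [{"tx": 0, "ty": 0, "tz": 0, "ax": 0, "ay": 0, "az": -0.124}, {"tx": 0, "ty": 0, "tz": 0, "ax": 0, "ay": 0, "az": -0.124}, {"tx": 0, "ty": 0, "tz": 0, "ax": 0, "ay": 0, "az": -0.124}, {"tx": 0, "ty": 0, "tz": 0, "ax": 0, "ay": 0, "az": -0.124}, {"tx": 0, "ty": 0, "tz": 0, "ax": 0, "ay": 0, "az": -0.124}, {"tx": 0, "ty": 0, "tz": 0, "ax": 0, "ay": 0, "az": 0}], "gripper": 1}}

```text
clock: 8.4
tcp_pos: [0.5344, -0.1335, 0.2208]
orientation: [0.997, 0.077, 0.0, -0.001]
contact_force: [0.3, 0.0, -0.2]
gripper_width: 0.004
grasp_force: 0.0
```

```bash
python3 - <<'E'
from h import *
t=cap("top"); s=cap("side")
a=cv2.resize(t[0][190:290,290:370],None,fx=5,fy=5,interpolation=3)
b=cv2.resize(s[0][210:310,290:370+40],None,fx=5,fy=5,interpolation=3)[:, :400+200]
c=np.hstack([a,b]); c=c[:, :1000]; save("c2.png",cv2.resize(c,None,fx=.8,fy=.8,interpolation=cv2.INTER_AREA)); print(c.shape)
E
```

```text
(500, 1000, 3)
```

View pics/c2.png

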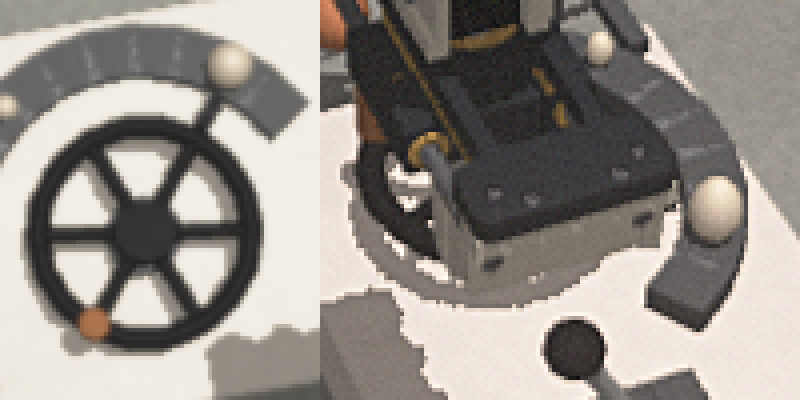

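The top view (4x from (290,190)) shows the knob at (94,323), the hub at (146,230), the pointer running up to about (218,92) and the large egg at (230,64). I'll put a number on the angles.

```bash
python3 - <<'E'
from h import *
t=cap("top"); im=t[0]; W=np.array([.591,.039])
hsv=cv2.cvtColor(im,cv2.COLOR_RGB2HSV)
def ang(p): d=p[:2]-W; return np.round([np.hypot(*d),np.arctan2(d[1],d[0])],4)
m=(hsv[...,0]<15)&(hsv[...,1]>110)&(hsv[...,2]>60); m[:255]=0;m[285:]=0;m[:,:300]=0;m[:,:]&=np.arange(640)<330
v,u=np.nonzero(m); print("knob",len(u),u.mean(),v.mean(),onz(t,u.mean(),v.mean(),.1425),ang(W*2-onz(t,u.mean(),v.mean(),.1425)[:2]))
pts=[]; 
for v in range(195,235):
  for u in range(325,365):
    p=onz(t,u,v,.091); r,a=ang(p)
    if .071<r<.084 and im[v,u].max()<60: pts.append([r,a])
pts=np.array(pts); print("pointer",len(pts),pts.mean(0), np.median(pts[:,1]),pts[:,1].min(),pts[:,1].max())
b=(im.astype(int).min(2)>120); b[:198]=0; b[214:]=0; b&=(np.arange(640)>340)&(np.arange(640)<355)
v,u=np.nonzero(b); print("egg",len(u),u.mean(),v.mean(),ang(onz(t,u.mean(),v.mean(),.092)))
v,u=np.nonzero((im.max(2)<75)&(np.hypot(np.arange(640)[None]-326,np.arange(480)[:,None]-247.5)<9)); print("hub",onz(t,u.mean(),v.mean(),.1))
E
```

```text
knob 50 313.16 270.52 [0.53953484 0.06887963 0.1425    ] [ 0.0595 -0.526 ]
pointer 6 [ 0.07643333 -0.50336667] -0.505 -0.5262 -0.4721
egg 131 348.17557251908397 203.33587786259542 [ 0.1126 -0.4835]
hub [0.59107703 0.03986711 0.1       ]
```

The pointer is within about 0.02 rad (2 mm) of the egg's middle, which is good enough. Now the lever.

Call:
{"name": "carry_out", "arguments": {"deltas": [{"tx": 0, "ty": 0.003, "tz": 0.02, "ax": 0, "ay": 0, "az": 0}, {"tx": 0, "ty": 0, "tz": 0.03, "ax": 0, "ay": 0, "az": 0}, {"tx": 0, "ty": 0, "tz": 0.02, "ax": 0, "ay": 0, "az": 0}, {"tx": 0, "ty": 0, "tz": 0.011, "ax": 0, "ay": 0, "az": 0}, {"tx": 0, "ty": 0, "tz": 0, "ax": 0, "ay": 0, "az": 0}, {"tx": 0.008, "ty": 0, "tz": 0, "ax": 0, "ay": 0, "az": 0}, {"tx": 0.008, "ty": 0, "tz": 0, "ax": 0, "ay": 0, "az": 0}, {"tx": 0.008, "ty": 0, "tz": 0, "ax": 0, "ay": 0, "az": 0}, {"tx": 0.008, "ty": 0, "tz": 0, "ax": 0, "ay": 0, "az": 0}]}}

```text
clock: 9.68
tcp_pos: [0.5662, -0.1333, 0.1398]
orientation: [0.997, 0.077, -0.001, -0.0]
contact_force: [-1.7, 0.8, 0.5]
gripper_width: 0.005
grasp_force: 0.8
```

Call:
{"name": "carry_out", "arguments": {"deltas": [{"tx": 0.007, "ty": 0, "tz": 0, "ax": 0, "ay": 0, "az": 0}, {"tx": 0.007, "ty": 0, "tz": 0, "ax": 0, "ay": 0, "az": 0}, {"tx": 0.007, "ty": 0, "tz": 0, "ax": 0, "ay": 0, "az": 0}, {"tx": 0.007, "ty": 0, "tz": 0, "ax": 0, "ay": 0, "az": 0}, {"tx": 0.007, "ty": 0, "tz": 0, "ax": 0, "ay": 0, "az": 0}, {"tx": 0.007, "ty": 0, "tz": 0, "ax": 0, "ay": 0, "az": 0}, {"tx": 0.007, "ty": 0, "tz": 0, "ax": 0, "ay": 0, "az": 0}, {"tx": 0.007, "ty": 0, "tz": 0, "ax": 0, "ay": 0, "az": 0}, {"tx": 0.007, "ty": 0, "tz": 0, "ax": 0, "ay": 0, "az": 0}]}}

```text
clock: 10.8
tcp_pos: [0.6288, -0.1236, 0.1394]
orientation: [0.997, 0.077, -0.0, -0.0]
contact_force: [-1.1, 0.3, -0.5]
gripper_width: 0.005
grasp_force: 0.5
```

Creep on to the stop, watching the force.

Call:
{"name": "carry_out", "arguments": {"deltas": [{"tx": 0.003, "ty": 0, "tz": 0, "ax": 0, "ay": 0, "az": 0}, {"tx": 0.002, "ty": 0, "tz": 0, "ax": 0, "ay": 0, "az": 0}, {"tx": 0, "ty": 0, "tz": 0, "ax": 0, "ay": 0, "az": 0}]}}

```text
clock: 11.18
tcp_pos: [0.6322, -0.123, 0.1394]
orientation: [0.997, 0.077, -0.002, -0.0]
contact_force: [-2.9, 0.0, 1.4]
gripper_width: 0.006
grasp_force: 2.0
```

Call:
{"name": "carry_out", "arguments": {"deltas": [{"tx": 0.003, "ty": 0, "tz": 0, "ax": 0, "ay": 0, "az": 0}, {"tx": 0, "ty": 0, "tz": 0, "ax": 0, "ay": 0, "az": 0}, {"tx": 0, "ty": 0, "tz": 0, "ax": 0, "ay": 0, "az": 0}]}}

```text
clock: 11.55
tcp_pos: [0.6324, -0.123, 0.1393]
orientation: [0.997, 0.076, -0.004, -0.0]
contact_force: [-8.9, -0.6, 3.9]
gripper_width: 0.007
grasp_force: 4.4
```

Call:
{"name": "carry_out", "arguments": {"deltas": [{"tx": 0.003, "ty": 0, "tz": 0, "ax": 0, "ay": 0, "az": 0}, {"tx": 0, "ty": 0, "tz": 0, "ax": 0, "ay": 0, "az": 0}, {"tx": 0, "ty": 0, "tz": 0, "ax": 0, "ay": 0, "az": 0}]}}

```text
clock: 11.92
tcp_pos: [0.6326, -0.1229, 0.1393]
orientation: [0.997, 0.076, -0.008, -0.001]
contact_force: [-13.9, 0.3, 7.4]
gripper_width: 0.006
grasp_force: 6.9
```

The lever is at its stop. Back off, lift and check.

Call:
{"name": "carry_out", "arguments": {"deltas": [{"tx": -0.01, "ty": 0, "tz": 0, "ax": 0, "ay": 0, "az": 0}, {"tx": -0.02, "ty": 0, "tz": 0, "ax": 0, "ay": 0, "az": 0}, {"tx": -0.02, "ty": 0, "tz": -0.02, "ax": 0, "ay": 0, "az": 0}, {"tx": -0.02, "ty": 0, "tz": -0.03, "ax": 0, "ay": 0, "az": 0}, {"tx": -0.03, "ty": 0.02, "tz": -0.03, "ax": 0, "ay": 0, "az": 0}, {"tx": -0.02, "ty": 0.04, "tz": -0.02, "ax": 0, "ay": 0, "az": 0}, {"tx": 0, "ty": 0.05, "tz": 0, "ax": 0, "ay": 0, "az": 0}, {"tx": 0, "ty": 0.05, "tz": 0, "ax": 0, "ay": 0, "az": 0}, {"tx": 0, "ty": 0.05, "tz": 0, "ax": 0, "ay": 0, "az": 0}, {"tx": 0, "ty": 0, "tz": 0, "ax": 0, "ay": 0, "az": 0}]}}

```text
clock: 13.18
tcp_pos: [0.5526, -0.3543, 0.2396]
orientation: [0.997, 0.073, 0.001, 0.003]
contact_force: [-0.4, -0.5, -1.1]
gripper_width: 0.006
grasp_force: 0.0
```

```bash
python3 - <<'E'
from h import *
t=cap("top"); s=cap("side")
a=cv2.resize(t[0][185:285,290:430],None,fx=5,fy=5,interpolation=3); save("d1.png",a)
save("d2.png",s[0])
E
```

```text
(no output)
```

View pics/d1.png

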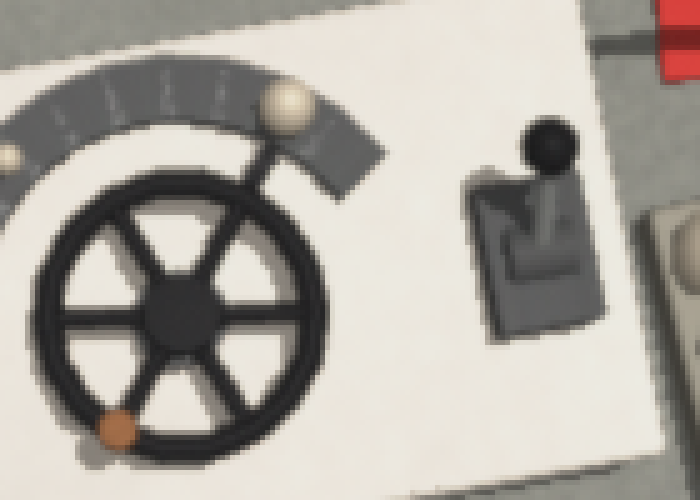

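View pics/d2.png

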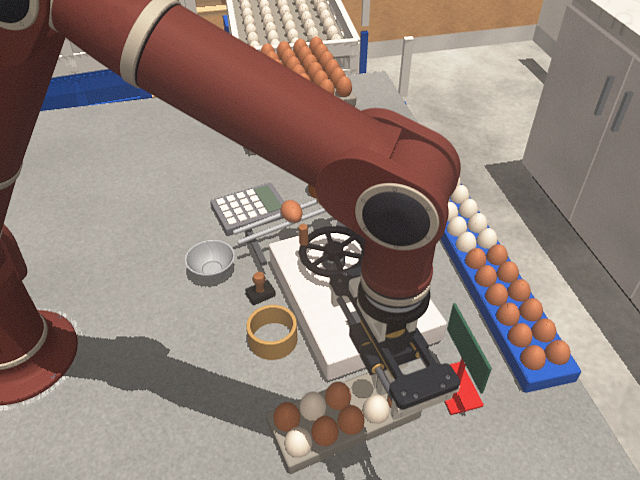

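The top crop (5x from (290,185)) shows the lever over at its far stop (ball at (550,147)), the pointer at about (263,165), the large egg at (287,107) and the hub at (182,313). The side view shows the other things undisturbed. One finer check of the angle:

```bash
python3 - <<'E'
from h import *
t=cap("top"); im=t[0]; g=im.max(2).astype(np.float32)
m=(g<62).astype(np.uint8); m[:, :290]=0; m[:,365:]=0; m[:205]=0; m[290:]=0
m=cv2.morphologyEx(m,cv2.MORPH_CLOSE,np.ones((2,2),np.uint8))
cn=max(cv2.findContours(m,0,cv2.CHAIN_APPROX_NONE)[0],key=cv2.contourArea)[:,0]
P=np.array([onz(t,*p,.093)[:2] for p in cn]); W=np.array([.591,.0395])
for _ in range(8):
    d=P-W; r=np.hypot(*d.T); k=abs(r-np.median(r))<.004
    q=np.linalg.lstsq(np.c_[2*P[k],np.ones(k.sum())],(P[k]**2).sum(1),rcond=None)[0]; W=q[:2]
print("W",W,np.sqrt(q[2]+W@W),k.sum())
def prof(rs,z,A):
    uv=np.array([[proj(t,[W[0]+r*np.cos(a),W[1]+r*np.sin(a),z]) for a in A] for r in rs],np.float32)
    return cv2.remap(g,uv[...,0],uv[...,1],cv2.INTER_LINEAR)
A=np.linspace(-.75,-.25,101)
for r in(.072,.075,.078,.081):
    p=prof([r],.091,A)[0]; w=np.clip(180-p,0,None); print("pointer",r,(w*A).sum()/w.sum(),w.sum())
for r in(.098,.102,.106,.110):
    p=prof([r],.092,A)[0]; w=np.clip(p-115,0,None); print("egg",r,(w*A).sum()/w.sum(), A[p>115][[0,-1]])
E
```

```text
W [0.58906269 0.03767639] 0.06323494395541279 155
pointer 0.072 -0.46562092747825523 3010.4521
pointer 0.075 -0.46829964161291543 2870.1182
pointer 0.078 -0.4731088528312492 2453.212
pointer 0.081 -0.4789036843753516 2404.2354
egg 0.098 -0.4705974746954266 [-0.535 -0.41 ]
egg 0.102 -0.4721452946081231 [-0.575 -0.37 ]
egg 0.106 -0.47039586519926874 [-0.585 -0.35 ]
egg 0.11 -0.4696347591903915 [-0.585 -0.35 ]
```

```bash
python3 -c "
from bench import manip
print(manip.finish_job())"
```

```text
the job is handed in; nothing more can be done
None
```

I turned the wheel so its pointer is within about 0.02 rad (roughly 2 mm) of the large egg mark's middle, then pushed the lock lever to its far stop; nothing else on the stall looked moved, and I handed the job in at about 13 s, with no verdict returned.

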